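Tuck the splash strip under the lap flap and hold it down

ROBOT

A 7-joint arm with a two-finger parallel gripper is mounted at the origin on the work surface. World frame = base frame: x ahead of the robot, y to its left, z up, the work surface at z = 0. Lengths are in m, angles in rad, forces in N, time in s.
With the tool pointing down it reaches from about 0.425 to 0.875 m from the base axis. Payload 4.7 kg.
Tool frame: the origin (TCP) lies on the mounting face of the last link; the fingertips stand 182 mm ahead of it and the grasp point (between the pads) lies 164 mm ahead of it; z points along the fingers, y is the direction in which the jaws open and shut (so a half turn about z gives the same grasp; the last joint's range is limited). The gripper opens to 87 mm and grips with 3 to 60 N. Pads are 19 mm wide; open, the fingers measure 117 mm over their backs; the gripper's body (75 mm by 190 mm) begins 51 mm behind the grasp point.
Start: joints at [1.204, 0.321, -0.07, 1.45, 0.023, 1.371, -0.057], TCP at [0.242, -0.603, 0.405] pointing down, gripper open.
Joint ranges: [-2.86, 2.86], [-0.3, 2.09], [-1.38, 1.24], [0.06, 2.45], [-1.56, 4.7], [0.09, 2.05], [-2.69, 2.69]. Speed limits (rad/s): [2.57, 2.57, 3.14, 3.14, 3.14, 3.14, 3.14].

INTERFACE

Orientations are given as a rotation vector (axis times angle).
In Python, from bench import ctrl gives the robot as it stands. The module is installed in compiled form; this text tells all that it offers.
- The arm moves only by the tool play_rows, never from a script. Its argument "targets" is text: rows parted by semicolons, each of 7 numbers parted by spaces: the shift along the tool's x, y, z in cm, then the turn, a rotation vector about the tool's x, y, z in rad, then the opening, from -1 (shut) to 1 (fully open). In form: x y z ax ay az grip; .... A call has 1 to 20 rows; each row shifts and turns the pose as measured when the row begins, along the tool's axes as they then stand; what a row does not reach is not made up. A row lasts 1/8 s, in which the tool goes at most 62.5 mm and 10.7 degrees, less where a joint would pass 70% of its speed; a pose out of reach is approached as far as the arm can. A call is refused whole if a number of a shift passes 6.25 or a number of a turn 0.188, either way. A call with a gripper value outside its range is refused whole. The fingers move at their own pace and stop on an object; "newtons" is the grip in N (left out, the last holds). Time passes only in rows, so rows that do not move let the fingers close. It gives the time, the measured TCP pose, the force and the opening at its end, in the units of the state.
- ctrl.get_state(): the state, without advancing time (a new reading comes with each control period).
- ctrl.get_image(name): name is "side" or "top"; returns a dict with "pixels" (400x640x3 uint8, blue, green, red), "depth" (400x640 float32, m along the optical axis (not along the pixel's ray), 0 where there is no reading), "intrinsics" (3x3 intrinsics, pixels), "R" (3x3) and "t" (3): a world point X has camera coordinates R X + t. Camera axes: x right, y down, z forward; pixel columns grow to the right and rows downward; lengths in m; the calibration is good to about 2 mm. A picture is of the moment at which its call begins.
- ctrl.close_job(): hands the job in, once; it reports no verdict.
The state is a dict: "time": time; "joint_positions": joint angles; "qd": joint speeds; "joint_torque": joint torques, N m; "position": TCP position; "tool_rot": TCP orientation; "ft_force": force on the tool from outside, world axes, zero at the start; "torque": the same for the moment, N m; "grip_width": opening from 0.0 (shut) to 1.0 (fully open).
Only numpy, scipy, OpenCV 4.12 (cv2) and the standard library are available. Lean on these libraries where they do the work, as an engineer would, in place of code of your own. Each camera call takes 0.05 s, during which the arm holds its last target.

TASK

Lay the green metal splash strip flat on the grey bed of the drainer station, in front of the yellow flap, with its right-hand end flush against the blue side fence; then gently slide it along the fence so that its plain back edge tucks under the flap, without lifting the flap, until it meets the back stop. Finish while still holding it there: keep the fingers on the strip and press it flat on the bed with about 10 N, as a colleague would hold it for its fixing screws. Leave the other things on the bench where they are.

Things in the scene. Friction and masses are not known exactly. Their poses are not given: they have to be found in the camera images.
- strip_grip (a point): Grip point of the loose splash strip: mid-length of its black upright grip bar, 28 mm above the strip's underside, 32 mm in front (-x) of the plate's centre. The bar is 10 mm thick (strip x), 70 mm long (y) and reaches 46 mm above the underside; take it across its 10 mm, from above. It stands on the 4 mm plate, so fingertips must stay above that.
- strip: The splash strip: green-coated aluminium plate 90 (x) x 160 (y) x 4 mm, 0.17 to 0.29 kg, with the grip bar near its front edge; origin at the centre of the plate's underside. x points to the plain back edge, y to its left end, z up. Starts flat on the bench, +x roughly away from the robot.
- strip_back (a point): Middle of the strip's back edge, at the underside: 45 mm in +x of the plate's centre.
- strip_end (a point): Middle of the strip's right-hand end, at the underside: 80 mm in -y of the plate's centre.
- station: Fixed drainer station, 200 (x) x 240 (y) mm; origin: centre of its footprint, at bench height; x towards its back stop, y left, z up. Grey back stop: face at x = +70 mm, 40 mm high. Blue side fence along x at the right: inner face at y = -108 mm, top 26 mm above the bench, x = -100 to +70 mm. Left side and front are open.
- bed: The flat grey bed of the station, fixed in it, with the same origin and axes as the station: its top is 12 mm above the bench and reaches from x = -100 to +70 mm and from y = -108 to +120 mm.
- flap_edge (a point): Middle of the front edge of the yellow lap flap, at its underside: at station x = +30, y = +6, z = 20 mm, so 8 mm above the bed. The flap is 5 mm thick, 200 mm wide (y), covers the last 40 mm in front of the back stop (x = +30 to +70 mm).
- flap (a joint): Angle of the lap flap, which is hinged at the back stop: 0 lying level (its rest), growing as its front edge is lifted (0.1 rad = 4 mm). It is light (80 g) and free; it falls back by itself. It counts as lifted above 0.12 rad.
- screwdriver: Bystander: red-handled screwdriver 190 mm long, lying right of the station.
- tube_block: Bystander: aluminium tube block 105 x 65 x 45 mm.
- bottle: Bystander: amber bottle, 56 mm across, 150 mm tall.
- jar: Bystander: white jar with orange cap, 60 mm across, 70 mm tall.
- screw_box: Bystander: small open blue box of screws 70 x 90 x 30 mm.
- eraser: Bystander: grey block (board eraser) 110 x 40 x 28 mm.

How it is judged:
By the outcome, as a careful person would: the job done as asked, in the order asked, and still so for the second after the job is handed in, while the arm keeps its last pose, push and grip.
It also fails if it takes over 48 s, if anything falls off the work surface, if the arm or the gripper's body presses on something with over 40 N, if the wrist force passes 120 N, or if a joint passes its speed limit or range.

## Working session

There is one attempt and no reset: what is moved stays moved. The work goes in short steps, Python scripts to look and compute and a tool call to move; the robot and the scene stay as the last step left them, time stands still between calls to the robot, and variables do not carry over. Pictures are saved under pics/ and viewed, and the job is handed in when it is done.

Besides the shell and the picture viewer there is one more tool, called after "Request:" as name(argument=value, ...) on one line, values as JSON. play_rows: Moves the arm, as the interface text tells. Its arguments: {"type":"object","properties":{"targets":{"type":"string"},"newtons":{"type":"number"}},"required":["targets"]}

```bash
mkdir -p pics; cat > h.py <<'E'
import numpy as np, cv2
from scipy.spatial.transform import Rotation as Ro
from bench import ctrl
def snap(n,tag):
    d=ctrl.get_image(n); np.savez(f'pics/{tag}.npz',**{k:np.asarray(v) for k,v in d.items()})
    cv2.imwrite(f'pics/{tag}.png',d['pixels']); return d
def load(tag): return dict(np.load(f'pics/{tag}.npz'))
def w(d,u,v,z=None):
    K=d['intrinsics'];R=d['R'];t=d['t']
    r=np.linalg.solve(K,[u,v,1.]); c=-R.T@t; rw=R.T@r
    if z is None:
        s=d['depth'][int(round(v)),int(round(u))]
    else: s=(z-c[2])/rw[2]
    return c+s*rw
def proj(d,X):
    p=d['intrinsics']@(d['R']@np.asarray(X)+d['t']); return p[:2]/p[2]
E
python3 - <<'E'
from h import *
for n in('top','side'): 
    d=snap(n,n+'0'); print(n,-d['R'].T@d['t'])
s=ctrl.get_state(); print({k:np.round(v,3) for k,v in s.items()})
E
```

```text
top [ 0.27128401 -0.02733204  1.62543682]
side [0.34242694 0.91937699 0.85605247]
{'time': np.float64(0.1), 'joint_positions': array([ 1.204,  0.322, -0.07 ,  1.452,  0.023,  1.371, -0.057]), 'qd': array([ 0.001, -0.004, -0.001, -0.003,  0.002, -0.002, -0.001]), 'joint_torque': array([ 0.0000e+00, -4.9257e+01, -4.0600e-01, -3.1340e+01, -6.4000e-02,
        4.0000e-02,  0.0000e+00]), 'position': array([ 0.241, -0.603,  0.404]), 'tool_rot': array([-3.083e+00, -5.940e-01,  1.000e-03]), 'ft_force': array([ 0.034, -0.022, -0.386]), 'torque': array([-0.047, -0.026, -0.025]), 'grip_width': np.float64(0.998)}
```

View pics/top0.png

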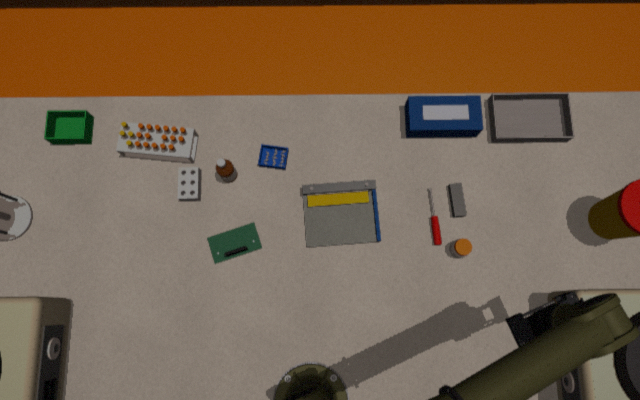

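View pics/side0.png

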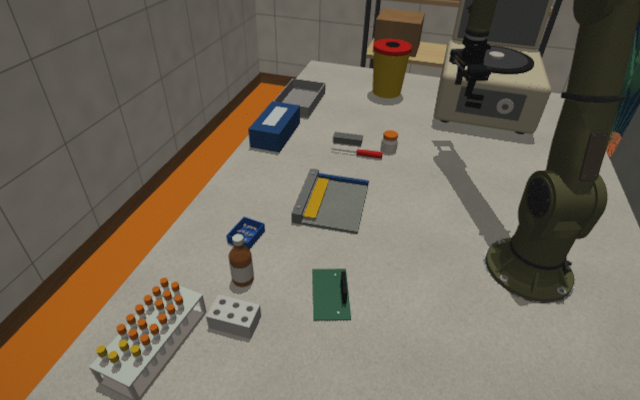

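The top view shows the green strip near (235,243), its black bar near (236,251), and the station near (342,214) with the flap at (338,199). The fence is at x≈378. I'll enlarge these areas next.

```bash
python3 - <<'E'
from h import *
for n,(x0,y0,ww,hh,f) in {'top0':(200,170,200,100,4),'side0':(220,160,160,170,3.5)}.items():
    im=cv2.imread(f'pics/{n}.png')[y0:y0+hh,x0:x0+ww]
    im=cv2.resize(im,None,fx=f,fy=f,interpolation=cv2.INTER_CUBIC)
    im=cv2.convertScaleAbs(im,alpha=1.5)
    cv2.imwrite(f'pics/{n}_c.png',im)
E
```

```text
(no output)
```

View pics/top0_c.png

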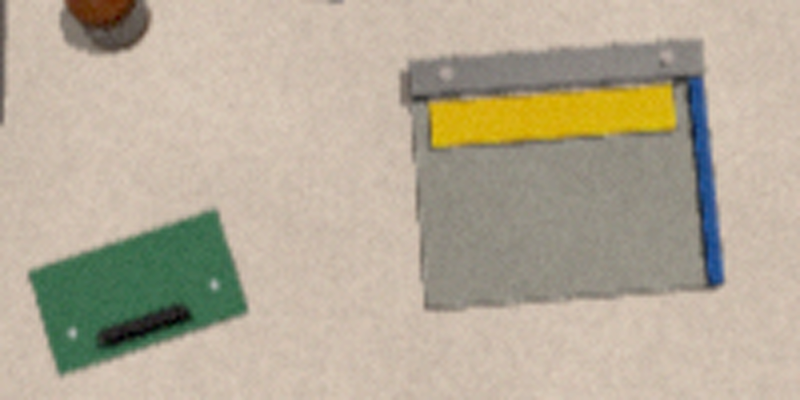

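View pics/side0_c.png

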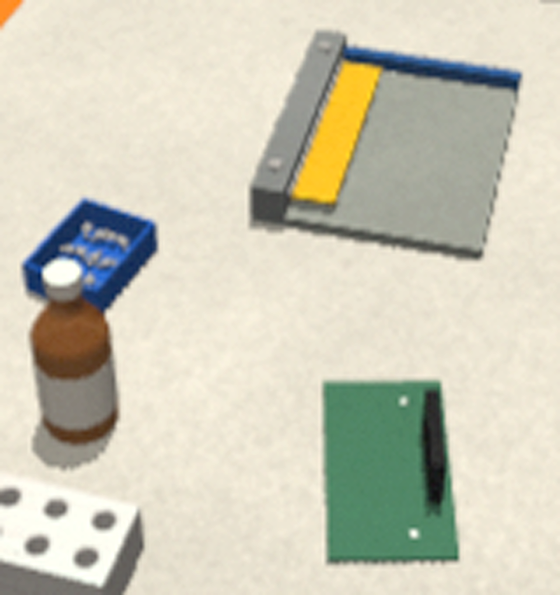

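```bash
cat > fit.py <<'E'
from h import *
from scipy.optimize import least_squares
def T(p,P):
    c,s=np.cos(p[2]),np.sin(p[2]); P=np.asarray(P,float)
    return np.array([p[0]+c*P[0]-s*P[1],p[1]+s*P[0]+c*P[1],P[2]])
def fit(obs,p0):
    f=lambda p:np.concatenate([proj(d,T(p,P))-uv for d,P,uv in obs])
    r=least_squares(f,p0,loss='soft_l1'); return r.x,r.fun.reshape(-1,2)
def cr(x0,y0,f): return lambda u,v:np.array([x0+(u+.5)/f-.5,y0+(v+.5)/f-.5])
E
python3 - <<'E'
from fit import *
a=load('top0');b=load('side0');A=cr(200,170,4);B=cr(220,160,3.5)
X,Y=.045,.08
st=[(a,(X,Y,.004),A(31,271)),(a,(X,-Y,.004),A(217,209)),(a,(-X,-Y,.004),A(247,311)),(a,(-X,Y,.004),A(62,375)),
(b,(X,Y,.004),B(329,561)),(b,(-X,Y,.004),B(458,558)),(b,(X,-Y,.004),B(323,382)),(b,(-X,-Y,.004),B(440,381))]
sn=[(a,(.1,-.12,.04),A(703,40)),(a,(-.1,.12,.012),A(426,309)),(a,(.03,.106,.025),A(432,147)),(a,(.03,-.094,.025),A(675,129)),(a,(-.1,-.108,.026),A(708,287)),(a,(.07,.12,.04),A(413,98)),
(b,(.07,.12,.04),B(288,189)),(b,(.1,.12,.04),B(253,184)),(b,(-.1,.12,.012),B(481,252)),(b,(.03,.106,.025),B(336,205)),(b,(.03,-.094,.025),B(382,67)),(b,(-.1,-.12,.026),B(520,74))]
for n,o,p in(('strip',st,[.45,.25,.3]),('station',sn,[.6,-.05,.1])):
    for k in (o,[q for q in o if q[0] is a],[q for q in o if q[0] is b]):
        x,r=fit(k,p); print(n,x.round(4),np.abs(r).max().round(2))
    x,r=fit(o,p);print(r.round(1).tolist())
    if n=='strip': print('grip',T(x,(-.032,0,.028)))
print(w(a,237,240),w(a,337,225),w(a,237,210))
E
```

```text
strip [0.4892 0.2438 0.3169] 1.36
strip [0.4903 0.241  0.3169] 0.92
strip [0.4883 0.2459 0.3192] 0.61
[[-1.4, 0.2], [-0.7, 0.0], [0.0, 0.5], [-1.3, 0.6], [-0.7, -1.0], [0.4, -0.6], [-0.3, -0.7], [0.1, -0.7]]
grip [0.45880487 0.23381741 0.028     ]
station [ 0.5775 -0.1038  0.0627] 1.38
station [ 0.5783 -0.1047  0.0591] 0.51
station [ 0.5761 -0.1011  0.064 ] 0.88
[[-0.5, 0.2], [-0.2, 0.5], [-0.3, 0.4], [0.2, 0.4], [0.2, 0.1], [-0.8, -0.0], [-1.0, 0.2], [-0.9, -0.1], [0.5, -1.1], [-0.4, -1.4], [0.1, -0.5], [0.7, -1.4]]
[0.49733516 0.23246604 0.00848976] [ 0.54230842 -0.09209816  0.00883791] [ 0.59886779  0.23668673 -0.00420151]
```

```bash
cat > plan.py <<'E'
from h import *
from scipy.spatial.transform import Slerp
G=0.164
def down(yaw): # tool y along (cos yaw, sin yaw), z down
    y=np.array([np.cos(yaw),np.sin(yaw),0]); z=np.array([0,0,-1.]); return Ro.from_matrix(np.c_[np.cross(y,z),y,z])
def cur():
    s=ctrl.get_state(); return np.array(s['position']),Ro.from_rotvec(s['tool_rot']),s
def rows(p,R,pt,Rt,n,grip):
    sl=Slerp([0,1],Ro.concatenate([R,Rt])); out=[]
    for i in range(n):
        q=R.inv().apply(pt-p)/(n-i)*100 if 0 else None
        Ra,Rb=sl(i/n),sl((i+1)/n)
        d=Ra.inv().apply((pt-p)/n)*100; a=(Ra.inv()*Rb).as_rotvec()
        out.append(' '.join(f'{v:.2f}' for v in d)+' '+' '.join(f'{v:.3f}' for v in a)+f' {grip}')
    return '; '.join(out)
def yawof(R): y=R.as_matrix()[:,1]; return np.arctan2(y[1],y[0])
E
python3 - <<'E'
from plan import *
p,R,s=cur(); print(R.as_matrix().round(3)); 
az=np.arctan2(p[1],p[0]); print('az',az,'yaw',yawof(R),'rel',yawof(R)-az)
p1=np.array([.5,-.1,.40]); Rm=down(.317)
sy=[.317,.317-np.pi]
for y in sy: print('target rel',y-np.arctan2(.2338,.4588))
E
```

```text
[[ 0.928  0.372 -0.001]
 [ 0.372 -0.928  0.002]
 [-0.    -0.002 -1.   ]]
az -1.1900477109619043 yaw -1.1899726031111513 rel 7.510785075304227e-05
target rel -0.15429032974066242
target rel -3.2958829833304555
```

```bash
python3 - <<'E'
from plan import *
p,R,s=cur()
p1=np.array([.5,-.1,.40]);R1=down(-.4)
print(rows(p,R,p1,R1,12,1)); print(rows(p1,R1,np.array([.459,.234,.36]),down(.317),8,1))
E
```

```text
3.56 -3.09 0.04 -0.000 -0.000 -0.066 1; 3.75 -2.85 0.04 -0.000 -0.000 -0.066 1; 3.93 -2.60 0.04 -0.000 -0.000 -0.066 1; 4.10 -2.33 0.03 -0.000 -0.000 -0.066 1; 4.24 -2.06 0.03 -0.000 -0.000 -0.066 1; 4.37 -1.78 0.03 -0.000 -0.000 -0.066 1; 4.47 -1.49 0.03 -0.000 -0.000 -0.066 1; 4.56 -1.19 0.03 -0.000 -0.000 -0.066 1; 4.63 -0.88 0.03 -0.000 -0.000 -0.066 1; 4.68 -0.58 0.03 -0.000 -0.000 -0.066 1; 4.71 -0.27 0.03 -0.000 -0.000 -0.066 1; 4.71 0.04 0.03 -0.000 -0.000 -0.066 1
3.65 -2.10 0.50 0.000 0.000 -0.090 1; 3.82 -1.76 0.50 0.000 0.000 -0.090 1; 3.96 -1.41 0.50 0.000 0.000 -0.090 1; 4.07 -1.05 0.50 0.000 0.000 -0.090 1; 4.15 -0.69 0.50 0.000 0.000 -0.090 1; 4.19 -0.31 0.50 0.000 0.000 -0.090 1; 4.21 0.07 0.50 0.000 0.000 -0.090 1; 4.18 0.44 0.50 0.000 0.000 -0.090 1
```

Request:
play_rows(targets="3.6 -3.1 0 0 0 -0.066 1; 3.8 -2.9 0 0 0 -0.066 1; 3.9 -2.6 0 0 0 -0.066 1; 4.1 -2.3 0 0 0 -0.066 1; 4.2 -2.1 0 0 0 -0.066 1; 4.4 -1.8 0 0 0 -0.066 1; 4.5 -1.5 0 0 0 -0.066 1; 4.6 -1.2 0 0 0 -0.066 1; 4.6 -0.9 0 0 0 -0.066 1; 4.7 -0.6 0 0 0 -0.066 1; 4.7 -0.3 0 0 0 -0.066 1; 4.7 0 0 0 0 -0.066 1; 0 0 0 0 0 0 1")

```text
time: 1.72
position: [0.4985, -0.0781, 0.3988]
tool_rot: [-2.587, -1.766, 0.003]
ft_force: [-0.7, -1.3, 0.7]
grip_width: 1.0
```

```bash
python3 - <<'E'
from plan import *
p,R,s=cur(); print(yawof(R))
print(rows(p,R,np.array([.459,.234,.32]),down(.317),9,1))
E
```

```text
-0.3729298777136142
3.07 -1.66 0.90 -0.001 -0.001 -0.077 1; 3.19 -1.43 0.90 -0.001 -0.001 -0.077 1; 3.29 -1.18 0.89 -0.001 -0.001 -0.077 1; 3.37 -0.92 0.89 -0.001 -0.001 -0.077 1; 3.43 -0.66 0.89 -0.001 -0.001 -0.077 1; 3.47 -0.40 0.88 -0.001 -0.001 -0.077 1; 3.49 -0.13 0.88 -0.001 -0.001 -0.077 1; 3.49 0.13 0.88 -0.001 -0.001 -0.077 1; 3.47 0.40 0.88 -0.001 -0.001 -0.077 1
```

Request:
play_rows(targets="3.1 -1.7 0.5 0 0 -0.077 1; 3.2 -1.4 0.9 0 0 -0.077 1; 3.3 -1.2 0.9 0 0 -0.077 1; 3.4 -0.9 0.9 0 0 -0.077 1; 3.4 -0.7 0.9 0 0 -0.077 1; 3.4 -0.4 0.9 0 0 -0.077 1; 3.4 -0.1 0.9 0 0 -0.077 1; 3.2 0.1 0.9 0 0 -0.077 1; 3.0 0.4 0.9 0 0 -0.077 1; 0 0 0 0 0 0 1")

```text
time: 2.98
position: [0.4455, 0.2437, 0.3166]
tool_rot: [-1.773, -2.581, 0.004]
ft_force: [1.2, -1.0, -0.0]
grip_width: 1.0
```

```bash
python3 - <<'E'
from plan import *
snap('top','top1');d=snap('side','side1')
p,R,s=cur(); print(p,yawof(R),s['ft_force'],R.as_rotvec())
im=d['pixels'][180:380,220:460]; cv2.imwrite('pics/side1_c.png',cv2.convertScaleAbs(cv2.resize(im,None,fx=3,fy=3,interpolation=2),alpha=1.4))
print(rows(p,R,np.array([.459,.234,.20]),down(.317),4,1))
E
```

```text
[0.44693173 0.2410135  0.31703498] 0.36115022533059904 [-0.12319539 -0.76386329  0.19926481] [-1.7815709  -2.5772995   0.00491155]
-0.29 0.24 2.92 -0.002 -0.001 0.011 1; -0.28 0.24 2.92 -0.002 -0.001 0.011 1; -0.27 0.24 2.92 -0.002 -0.001 0.011 1; -0.27 0.23 2.93 -0.002 -0.001 0.011 1
```

View pics/side1_c.png

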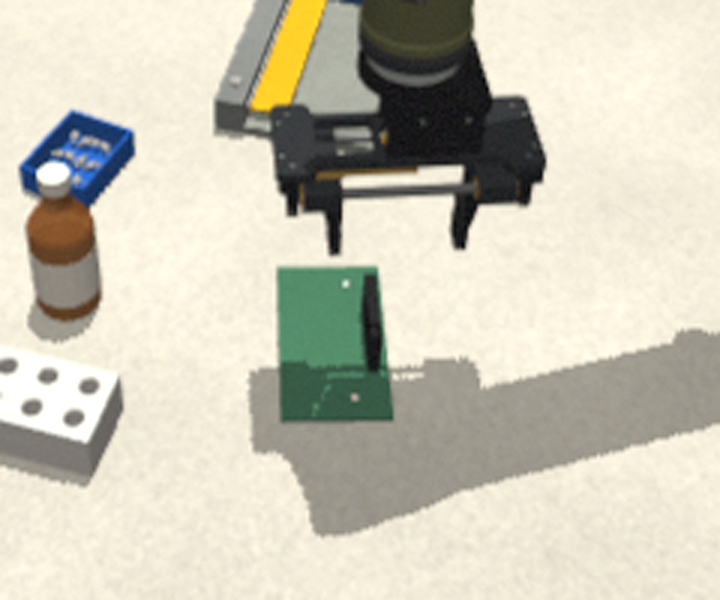

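The gripper is above the strip. The bar is at about (372,322) in the crop, and the fingers are at (335,235) and (460,235). Next I'll descend.

Request:
play_rows(targets="-0.3 0.3 2.9 0 0 0.011 1; -0.3 0.2 2.9 0 0 0.011 1; -0.3 0.2 2.9 0 0 0.011 1; -0.2 0.2 1.8 0 0 0.01 1; 0 0 0 0 0 0 1")

```text
time: 3.7
position: [0.4612, 0.2288, 0.2105]
tool_rot: [-1.854, -2.534, 0.005]
ft_force: [0.3, 0.5, 0.6]
grip_width: 1.002
```

```bash
python3 - <<'E'
from plan import *
d=snap('side','side2'); snap('top','top2')
p,R,s=cur(); print(p,yawof(R),s['ft_force'],R.as_rotvec())
im=d['pixels'][220:340,280:420]; cv2.imwrite('pics/side2_c.png',cv2.convertScaleAbs(cv2.resize(im,None,fx=5,fy=5,interpolation=2),alpha=1.6))
print(rows(p,R,np.array([.459,.234,.192]),down(.317),2,1))
E
```

```text
[0.46163815 0.22968108 0.21199094] 0.30848726588657593 [ 0.30808153  0.30362522 -0.26548515] [-1.85372524e+00 -2.53627689e+00  1.21482024e-03]
0.25 -0.06 1.00 -0.000 0.000 -0.004 1; 0.25 -0.06 1.00 -0.000 0.000 -0.004 1
```

View pics/side2_c.png

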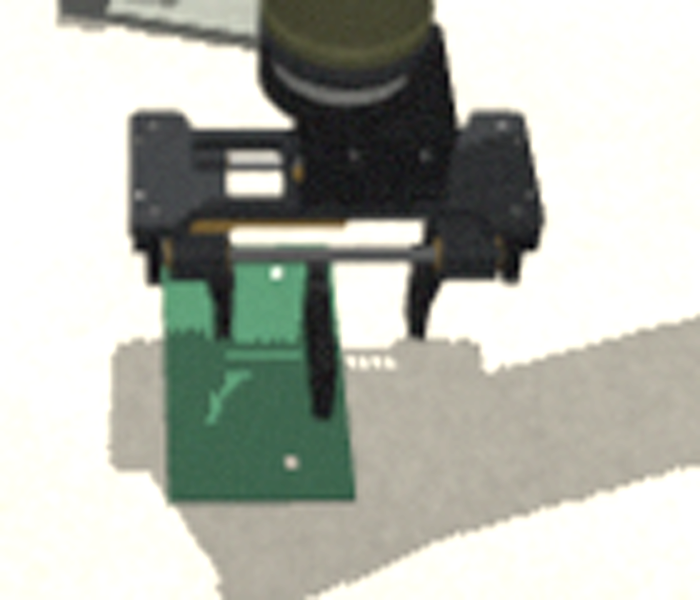

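The fingers straddle the bar: it is at about (322,345) between fingertips at (222,330) and (418,330). Next I'll go down and close.

Request:
play_rows(targets="0.3 -0.1 1.0 0 0 -0.004 1; 0.2 0 0.9 0 0 -0.004 1; 0 0 0 0 0 0 1")

```text
time: 4.18
position: [0.4596, 0.2352, 0.1938]
tool_rot: [1.841, 2.543, 0.003]
ft_force: [-0.7, -0.0, -0.1]
grip_width: 1.0
```

```bash
python3 - <<'E'
from plan import *
p,R,s=cur(); print(p,yawof(R),s['ft_force'],R.as_matrix()[:,2])
print(rows(p,R,np.array([.459,.234,.192]),down(.317),1,1))
E
```

```text
[0.4596189  0.23517469 0.19380603] 0.3174461183730526 [-0.73766956 -0.04955117 -0.12852909] [ 3.27902383e-03  3.25171711e-04 -9.99994571e-01]
-0.09 -0.10 0.18 0.003 0.001 0.000 1
```

Request:
play_rows(targets="-0.1 0 0.2 0 0 0 -1; 0 0 0 0 0 0 -1; 0 0 0 0 0 0 -1; 0 0 0 0 0 0 -1; 0 0 0 0 0 0 -1; 0 0 0 0 0 0 -1", newtons=35)

```text
time: 4.92
position: [0.4603, 0.2343, 0.1923]
tool_rot: [1.841, 2.542, 0.005]
ft_force: [-0.3, -0.2, 0.5]
grip_width: 0.404
```

```bash
python3 - <<'E'
from plan import *
d=snap('side','side3'); snap('top','top3')
p,R,s=cur(); print(p,yawof(R),s['ft_force'],R.as_matrix()[:,2],s['grip_width'])
im=d['pixels'][220:340,280:420]; cv2.imwrite('pics/side3_c.png',cv2.convertScaleAbs(cv2.resize(im,None,fx=5,fy=5,interpolation=2),alpha=1.6))
E
```

```text
[0.46029454 0.23436671 0.19227069] 0.3174981595574061 [-0.0681477   0.83513299 -0.44563996] [ 4.37721615e-03  6.02652722e-04 -9.99990238e-01] 0.3115407430916644
```

View pics/side3_c.png

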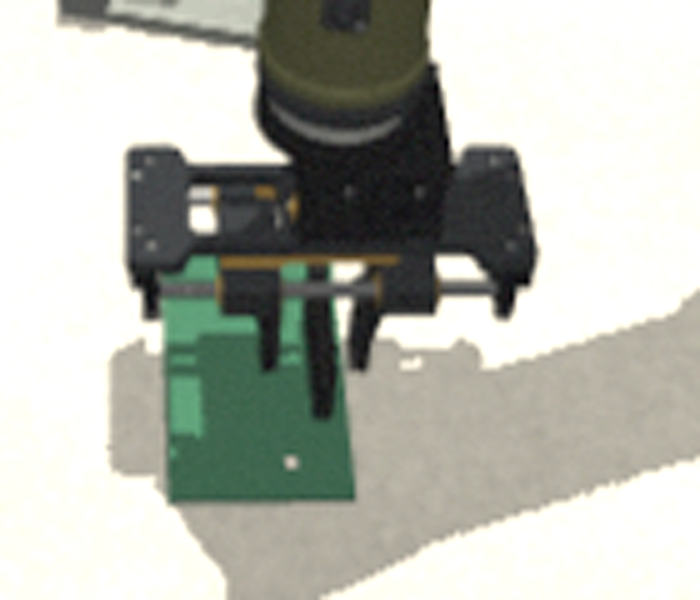

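Fingers are still closing; the gap around the bar at (320,330) is well centred.

Request:
play_rows(targets="0 0 0 0 0 0 -1; 0 0 0 0 0 0 -1; 0 0 0 0 0 0 -1; 0 0 0 0 0 0 -1; 0 0 0 0 0 0 -1; 0 0 0 0 0 0 -1")

```text
time: 5.78
position: [0.46, 0.2343, 0.1922]
tool_rot: [1.841, 2.543, 0.003]
ft_force: [-0.2, -0.4, 0.7]
grip_width: 0.114
```

Request:
play_rows(targets="0 0 -1.0 0 0 0 -1; 0 0 -2.0 0 0 0 -1; 0 0 -2.0 0 0 0 -1; 0 0 -2.0 0 0 0 -1; 0 0 0 0 0 0 -1; 0 0 0 0 0 0 -1")

```text
time: 6.52
position: [0.4594, 0.2344, 0.2677]
tool_rot: [1.839, 2.542, 0.005]
ft_force: [0.6, -0.4, -2.8]
grip_width: 0.112
```

```bash
python3 - <<'E'
from plan import *
d=snap('side','side4'); snap('top','top4')
p,R,s=cur(); print(p,yawof(R),s['ft_force'],s['torque'],R.as_matrix()[:,2],s['grip_width'])
im=d['pixels'][200:340,270:430]; cv2.imwrite('pics/side4_c.png',cv2.convertScaleAbs(cv2.resize(im,None,fx=4,fy=4,interpolation=2),alpha=1.6))
E
```

```text
[0.45939819 0.23455378 0.26733454] 0.3184680778328012 [ 0.16763223  0.04875516 -2.9939479 ] [-0.04663797 -0.02440978  0.0579508 ] [ 4.60329872e-03  3.44994410e-04 -9.99989345e-01] 0.11306324939236159
```

View pics/side4_c.png

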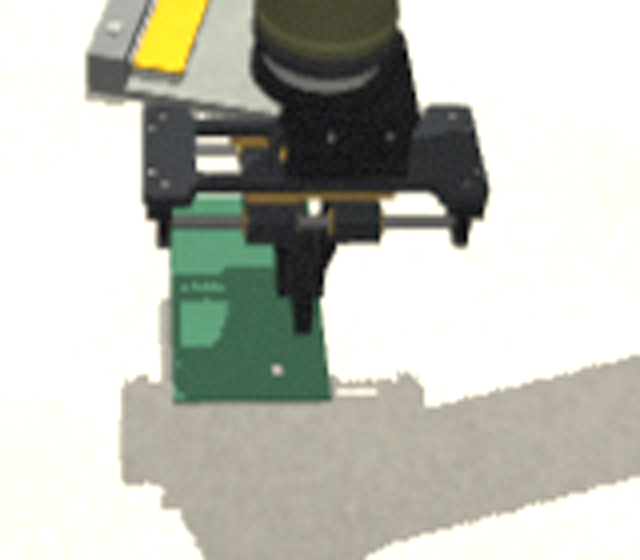

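The bar is held (opening 9.8 mm) and lifted. The strip hangs level in the crop, with its near end at (175–330, 401). Next I'll plan the move to just above the bed, in front of the flap.

```bash
cat >> plan.py <<'E'
S=np.array([.5775,-.1038,.0627])
def stw(x,y): 
    c,s=np.cos(S[2]),np.sin(S[2]); return np.array([S[0]+c*x-s*y,S[1]+s*x+c*y])
def wst(p):
    c,s=np.cos(S[2]),np.sin(S[2]); d=np.asarray(p)[:2]-S[:2]; return np.array([c*d[0]+s*d[1],-s*d[0]+c*d[1]])
E
python3 - <<'E'
from plan import *
p,R,s=cur()
pt=np.r_[stw(-.075,-.013),.267]; print(pt)
print(rows(p,R,pt,down(.0627),14,-1))
E
```

```text
[ 0.50346194 -0.12147387  0.267     ]
-2.51 -0.50 0.00 0.000 0.000 0.018 -1; -2.52 -0.45 0.00 0.000 0.000 0.018 -1; -2.53 -0.41 0.00 0.000 0.000 0.018 -1; -2.54 -0.36 0.00 0.000 0.000 0.018 -1; -2.54 -0.31 0.00 0.000 0.000 0.018 -1; -2.55 -0.27 0.00 0.000 0.000 0.018 -1; -2.55 -0.22 0.00 0.000 0.000 0.018 -1; -2.56 -0.17 0.00 0.000 0.000 0.018 -1; -2.56 -0.13 0.00 0.000 0.000 0.018 -1; -2.56 -0.08 0.00 0.000 0.000 0.018 -1; -2.56 -0.03 0.00 0.000 0.000 0.018 -1; -2.56 0.01 0.00 0.000 0.000 0.018 -1; -2.56 0.06 0.00 0.000 0.000 0.018 -1; -2.56 0.11 0.00 0.000 0.000 0.018 -1
```

Request:
play_rows(targets="-1.5 -0.5 0 0 0 0.018 -1; -2.5 -0.5 0 0 0 0.018 -1; -2.5 -0.4 0 0 0 0.018 -1; -2.5 -0.4 0 0 0 0.018 -1; -2.5 -0.3 0 0 0 0.018 -1; -2.5 -0.3 0 0 0 0.018 -1; -2.5 -0.2 0 0 0 0.018 -1; -2.5 -0.2 0 0 0 0.018 -1; -2.5 -0.1 0 0 0 0.018 -1; -2.5 -0.1 0 0 0 0.018 -1; -2.5 0 0 0 0 0.018 -1; -2.5 0 0 0 0 0.018 -1; -2.5 0 0 0 0 0.018 -1; -1.5 0 0 0 0 0.018 -1; 0 0 0 0 0 0 -1")

```text
time: 8.5
position: [0.4903, -0.1212, 0.2616]
tool_rot: [-2.169, -2.266, 0.012]
ft_force: [0.2, -0.6, -3.0]
grip_width: 0.117
```

```bash
python3 - <<'E'
from plan import *
p,R,s=cur()
print(p,wst(p),yawof(R),s['ft_force'],s['torque'],s['grip_width'])
pt=np.r_[stw(-.075,-.013),.225]
print(rows(p,R,pt,down(.0627),3,-1))
E
```

```text
[ 0.49029629 -0.12124094  0.26156973] [-0.08812519 -0.01194258] 0.043553112563288844 [ 0.16864408 -0.56440556 -3.01061557] [ 0.02342243 -0.01544192  0.05437965] 0.1170078197059517
-0.02 0.45 1.22 -0.003 0.001 -0.006 -1; -0.03 0.44 1.22 -0.003 0.001 -0.006 -1; -0.03 0.44 1.22 -0.003 0.001 -0.006 -1
```

Request:
play_rows(targets="0 0.5 1.2 -0.003 0.001 -0.006 -1; 0 0.4 1.2 -0.003 0.001 -0.006 -1; 0 0.4 1.2 -0.003 0.001 -0.006 -1; 0 0 0 0 0 0 -1; 0 0 0 0 0 0 -1")

```text
time: 9.12
position: [0.504, -0.1168, 0.2219]
tool_rot: [-2.142, -2.294, -0.004]
ft_force: [0.3, 0.9, -2.1]
grip_width: 0.11
```

```bash
python3 - <<'E'
from plan import *
p,R,s=cur()
print(p,wst(p),yawof(R),s['ft_force'],s['torque'],R.as_matrix()[:,2])
for n,(x0,y0,ww,hh,f) in {'top':(290,170,110,90,6),'side':(280,150,110,110,5.4)}.items():
    d=snap(n,n+'5'); im=d['pixels'][y0:y0+hh,x0:x0+ww]
    cv2.imwrite(f'pics/{n}5_c.png',cv2.convertScaleAbs(cv2.resize(im,None,fx=f,fy=f,interpolation=2),alpha=1.6))
E
```

```text
[ 0.50399611 -0.11680734  0.22190245] [-0.07417448 -0.0083761 ] 0.06870489381801911 [ 0.26392654  0.87707512 -2.05818822] [-0.01360002 -0.05120779  0.04688867] [-6.54508893e-04  4.11323969e-03 -9.99991326e-01]
```

View pics/top5_c.png

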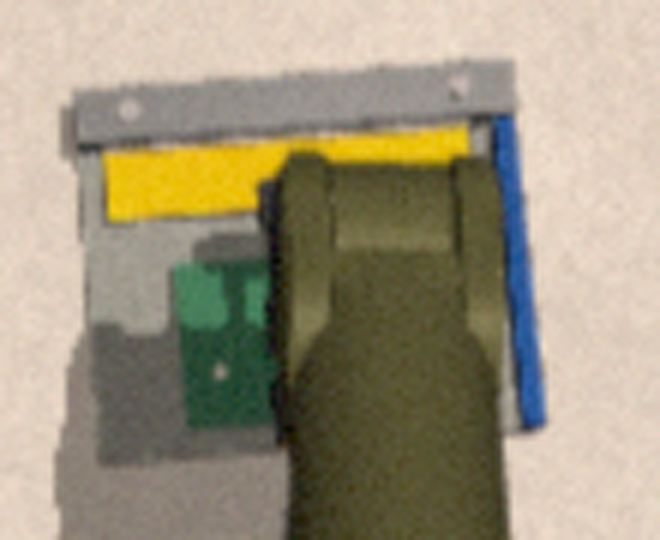

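View pics/side5_c.png

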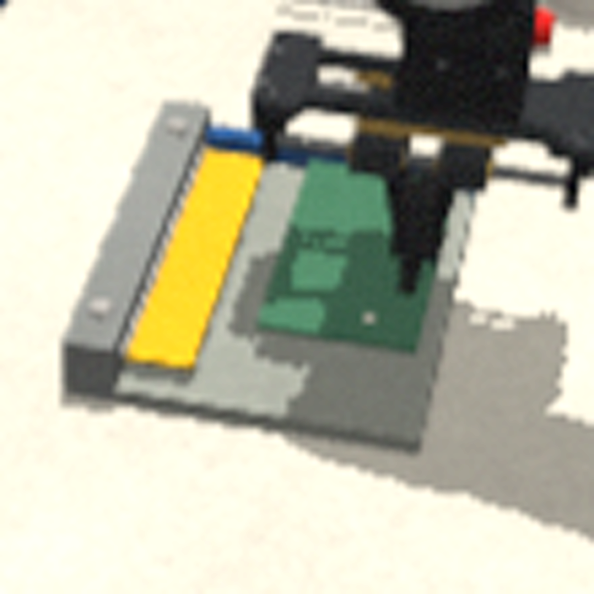

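The strip hangs over the bed: its left end is at (182,345) in the top crop, and its back edge at (258,325)–(310,165) in the side crop is clear of the flap. Next I'll lower it.

```bash
python3 - <<'E'
from plan import *
p,R,s=cur()
pt=np.r_[stw(-.074,-.012),.208]
print(rows(p,R,pt,down(.0627),2,-1))
E
```

```text
-0.18 0.01 0.71 -0.000 -0.002 0.003 -1; -0.17 0.01 0.71 -0.000 -0.002 0.003 -1
```

Request:
play_rows(targets="-0.2 0 0.7 0 -0.002 0.003 -1; -0.2 0 0.6 0 -0.002 0.003 -1; 0 0 0 0 0 0 -1")

```text
time: 9.6
position: [0.5042, -0.1217, 0.2089]
tool_rot: [2.151, 2.287, -0.001]
ft_force: [0.0, -0.6, -2.6]
grip_width: 0.112
```

```bash
cat > st.py <<'E'
from plan import *
p,R,s=cur()
c,q=np.cos(S[2]),np.sin(S[2]); f=s['ft_force']
print('t',s['time'].__round__(2),'st mm',(wst(p)*1000).round(2),'z',round(p[2]*1000,2),'yaw',round(yawof(R),4),'F st',np.round([c*f[0]+q*f[1],-q*f[0]+c*f[1],f[2]],2),'M',np.round(s['torque'],3),'tz',R.as_matrix()[:2,2].round(4),'g',round(s['grip_width'],3))
E
python3 st.py
```

```text
t 9.6 st mm [-74.27 -13.28] z 208.87 yaw 0.0611 F st [-0.02 -0.58 -2.64] M [-0.037 -0.011 -0.013] tz [ 0.0009 -0.0015] g 0.112
```

Request:
play_rows(targets="0 0 0.3 0 0 0 -1; 0 0 0.2 0 0 0 -1; 0 0 0 0 0 0 -1")

```text
time: 9.98
position: [0.5044, -0.1217, 0.2042]
tool_rot: [2.151, 2.287, -0.001]
ft_force: [-0.1, 0.9, -1.7]
grip_width: 0.106
```

```bash
python3 st.py
```

```text
t 9.97 st mm [-74.04 -13.33] z 204.2 yaw 0.061 F st [-0.02  0.89 -1.68] M [ 0.037 -0.062  0.006] tz [ 0.001  -0.0018] g 0.106
```

Request:
play_rows(targets="0 0 0.1 0 0 0 -1; 0 0 0.1 0 0 0 -1; 0 0 0 0 0 0 -1")

```text
time: 10.35
position: [0.5048, -0.1215, 0.2044]
tool_rot: [2.151, 2.286, -0.003]
ft_force: [0.7, 0.1, -1.6]
grip_width: 0.113
```

```bash
python3 st.py
```

```text
t 10.35 st mm [-73.68 -13.13] z 204.36 yaw 0.0611 F st [ 0.76  0.1  -1.6 ] M [ 0.045 -0.049 -0.04 ] tz [ 0.0006 -0.003 ] g 0.113
```

Request:
play_rows(targets="0 0 0.2 0 0 0 -1; 0 0 0.2 0 0 0 -1")

```text
time: 10.6
position: [0.5053, -0.1213, 0.2041]
tool_rot: [2.151, 2.286, -0.007]
ft_force: [-9.1, 1.2, 20.7]
grip_width: 0.11
```

```bash
python3 st.py; python3 -c "
from h import *
snap('side','side6a')"; python3 st.py
```

```text
t 10.6 st mm [-73.15 -12.92] z 204.1 yaw 0.0607 F st [-9.01  1.72 20.66] M [0.564 1.805 0.02 ] tz [-0.0013 -0.0048] g 0.11
t 10.65 st mm [-73.14 -12.89] z 204.1 yaw 0.0608 F st [-7.5   1.43 18.12] M [0.539 1.607 0.03 ] tz [-0.0013 -0.0049] g 0.117
```

Request:
play_rows(targets="0 0 0 0 0.003 0 -1; -0.3 0 0.05 0 0.001 0 -1; -0.3 0 0.05 0 0 0 -1; -0.3 0 0.05 0 0 0 -1")

```text
time: 11.15
position: [0.5073, -0.1278, 0.2041]
tool_rot: [-2.15, -2.29, -0.004]
ft_force: [-0.9, 3.8, 6.2]
grip_width: 0.119
```

```bash
python3 st.py
```

```text
t 11.15 st mm [-71.57 -19.55] z 204.14 yaw 0.0633 F st [-0.67  3.84  6.23] M [ 0.642  0.304 -0.02 ] tz [0.0013 0.0023] g 0.119
```

Request:
play_rows(targets="-0.25 -0.05 0.02 0 0 0 -1; -0.25 -0.05 0.02 0 0 0 -1; -0.2 0 0.02 0 0 0 -1")

```text
time: 11.52
position: [0.5078, -0.1339, 0.2042]
tool_rot: [2.148, 2.292, 0.008]
ft_force: [-1.1, 4.8, 5.2]
grip_width: 0.109
```

```bash
python3 st.py
```

```text
t 11.53 st mm [-71.41 -25.7 ] z 204.16 yaw 0.0646 F st [-0.83  4.83  5.18] M [ 0.535  0.221 -0.077] tz [0.0037 0.0039] g 0.109
```

Request:
play_rows(targets="-0.15 0 0.02 -0.002 -0.002 0 -1; -0.15 0 0.02 0 -0.001 0 -1")

```text
time: 11.78
position: [0.5082, -0.1363, 0.2041]
tool_rot: [2.147, 2.29, 0.009]
ft_force: [-0.6, 6.8, 5.5]
grip_width: 0.113
```

```bash
python3 st.py
```

```text
t 11.78 st mm [-71.19 -28.14] z 204.15 yaw 0.0647 F st [-0.16  6.86  5.47] M [ 1.332  0.356 -0.036] tz [0.0057 0.0022] g 0.113
```

Request:
play_rows(targets="-0.15 0 0.02 -0.004 0 0 -1; -0.15 0 0.02 0 0 0 -1")

```text
time: 12.02
position: [0.508, -0.137, 0.2042]
tool_rot: [2.147, 2.293, 0.014]
ft_force: [-1.1, 6.5, 6.6]
grip_width: 0.115
```

```bash
python3 st.py;  python3 - <<'E'
from plan import *
for n,(x0,y0,ww,hh,f) in {'top':(290,170,110,90,7),'side':(280,150,110,110,5.4)}.items():
    d=snap(n,n+'7'); im=d['pixels'][y0:y0+hh,x0:x0+ww]
    cv2.imwrite(f'pics/{n}7_c.png',cv2.convertScaleAbs(cv2.resize(im,None,fx=f,fy=f,interpolation=2),alpha=1.6))
E
```

```text
t 12.03 st mm [-71.41 -28.8 ] z 204.17 yaw 0.0659 F st [-0.67  6.56  6.63] M [ 1.051  0.289 -0.036] tz [0.0066 0.0061] g 0.115
```

View pics/top7_c.png

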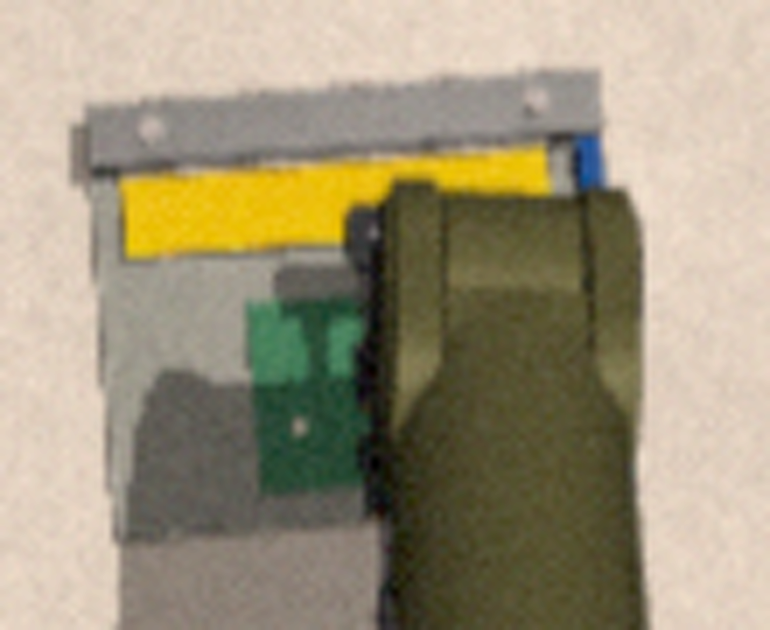

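View pics/side7_c.png

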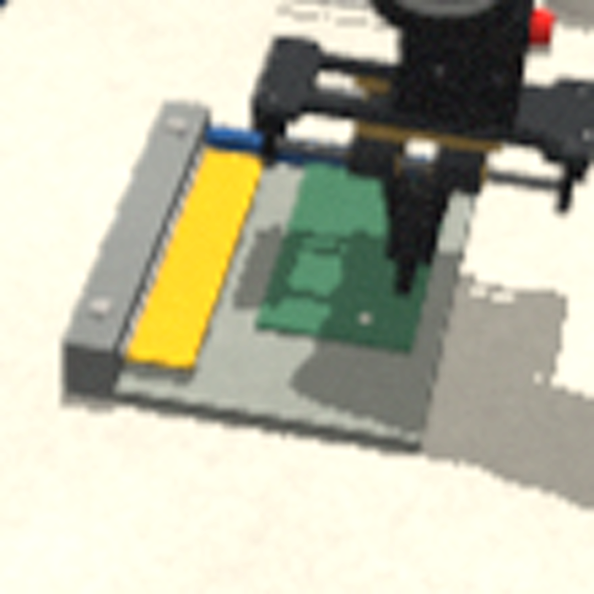

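```bash
python3 - <<'E'
from fit import *
import plan
for tag,f,off,S,pts in (('top7',7,(290,170),(.5783,-.1047,.0591),[(247,303),(263,493)]),('side7',5.4,(280,150),(.5761,-.1011,.064),[(257,328),(410,353),(302,165)])):
    d=load(tag);C=cr(*off,f);plan.S=np.array(S)
    for u in pts:
        X=w(d,*C(*u),.016); print(tag,u,(plan.wst(X)*1000).round(1))
E
```

```text
top7 (247, 303) [ 6.5 51.4]
top7 (263, 493) [-82.9  50.7]
side7 (257, 328) [ 4.8 54.8]
side7 (410, 353) [-82.5  54.9]
side7 (302, 165) [   9.6 -104.6]
```

Request:
play_rows(targets="-0.25 0 0 -0.005 -0.004 0 -1; -0.25 0 0 -0.001 0 0 -1")

```text
time: 12.38
position: [0.5077, -0.1376, 0.2042]
tool_rot: [-2.144, -2.296, -0.019]
ft_force: [-1.4, 7.1, 5.4]
grip_width: 0.112
```

```bash
python3 st.py
```

```text
t 12.38 st mm [-71.77 -29.33] z 204.19 yaw 0.0684 F st [-0.94  7.2   5.45] M [ 1.197  0.331 -0.117] tz [0.0082 0.009 ] g 0.112
```

```bash
cat > yaw.py <<'E'
from fit import *
def rect(d,z,x0,x1,y0,y1,s=4000):
    # metric image: col=(y1-y)*s,row=(x1-x)*s
    W,H=int((y1-y0)*s),int((x1-x0)*s)
    src=np.float32([proj(d,(x,y,z)) for x,y in((x1,y1),(x1,y0),(x0,y0),(x0,y1))]); dst=np.float32([[0,0],[W,0],[W,H],[0,H]])
    return cv2.warpPerspective(d['pixels'],cv2.getPerspectiveTransform(src,dst),(W,H),flags=cv2.INTER_CUBIC)
def ang(im,lo,hi):
    h=cv2.cvtColor(cv2.GaussianBlur(im,(0,0),3),cv2.COLOR_BGR2HSV); m=cv2.inRange(h,lo,hi)
    c=max(cv2.findContours(m,0,1)[0],key=cv2.contourArea); return c,cv2.minAreaRect(c)
if __name__=='__main__':
    for n in('top0','side0'):
        d=load(n)
        for nm,z,b,lo,hi in(('flap',.025,(.5,.72,-.25,.05),(20,120,60),(35,255,255)),('fence',.026,(.45,.68,-.28,-.15),(100,80,20),(125,255,255)),('strip',.004,(.4,.58,.12,.36),(60,70,20),(90,255,255))):
            c,r=ang(rect(d,z,*b),lo,hi)
            print(n,nm,np.round(r[1],0)/4,'ang deg',round(r[2],2),'yaw',round(np.radians(min(-r[2],90-r[2],key=abs)),4))
E
python3 yaw.py
```

```text
top0 flap [ 41.   201.75] ang deg 86.5 yaw 0.061
top0 fence [171.75  13.  ] ang deg 86.25 yaw 0.0654
top0 strip [ 85.75 156.75] ang deg 71.91 yaw 0.3158
side0 flap [ 39.25 207.  ] ang deg 86.44 yaw 0.0621
side0 fence [171.25  27.75] ang deg 86.47 yaw 0.0617
side0 strip [ 87.25 158.5 ] ang deg 71.76 yaw 0.3184
```

```bash
cat >> plan.py <<'E'
def fix(yaw=.0622,dst=(0,0,0),grip=-1,n=1):
    """level tool about grasp point, plus station-frame shift dst (m)"""
    p,R,s=cur(); Rt=down(yaw); g=p+R.apply([0,0,G]); c,q=np.cos(S[2]),np.sin(S[2])
    g=g+np.array([c*dst[0]-q*dst[1],q*dst[0]+c*dst[1],dst[2]])
    print(rows(p,R,g-Rt.apply([0,0,G]),Rt,n,grip))
E
python3 st.py; python3 -c "
from plan import *
fix()"
```

```text
t 12.38 st mm [-71.77 -29.33] z 204.19 yaw 0.0684 F st [-0.94  7.2   5.45] M [ 1.197  0.331 -0.117] tz [0.0082 0.009 ] g 0.112
0.14 0.14 0.00 0.009 -0.008 0.006 -1
```

Request:
play_rows(targets="0.1 0.14 0.02 0.009 -0.008 0.006 -1; 0 0 0.02 0 0 0 -1")

```text
time: 12.62
position: [0.5092, -0.136, 0.2041]
tool_rot: [-2.15, -2.29, -0.0]
ft_force: [-1.7, 2.3, 6.5]
grip_width: 0.109
```

```bash
python3 st.py; python3 -c "
from plan import *
fix()"
```

```text
t 12.62 st mm [-70.14 -27.89] z 204.12 yaw 0.0631 F st [-1.51  2.4   6.46] M [0.661 0.302 0.098] tz [-0.0004  0.0004] g 0.109
0.01 -0.01 0.00 -0.000 -0.000 0.001 -1
```

Request:
play_rows(targets="-0.2 0 0.02 0 0 0 -1; -0.25 0 0.02 0 0 0 -1")

```text
time: 12.88
position: [0.5096, -0.1371, 0.2041]
tool_rot: [-2.144, -2.288, -0.004]
ft_force: [-2.9, 9.4, 7.7]
grip_width: 0.114
```

```bash
python3 st.py; python3 -c "
from plan import *
fix()"
```

```text
t 12.88 st mm [-69.86 -28.95] z 204.15 yaw 0.065 F st [-2.31  9.59  7.69] M [ 1.731  0.404 -0.002] tz [-0.0022  0.0059] g 0.114
0.10 -0.03 0.00 -0.002 -0.006 0.003 -1
```

Request:
play_rows(targets="0.0 0.2 0.03 -0.002 -0.006 0.003 -1; -0.1 0.3 0.03 0 0 0 -1; -0.1 0.3 0.03 0 0 0 -1; -0.1 0.3 0.03 0 0 0 -1; -0.1 0.3 0.03 0 0 0 -1; -0.1 0.3 0.03 0 0 0 -1")

```text
time: 13.62
position: [0.5164, -0.1369, 0.2038]
tool_rot: [-2.128, -2.264, 0.039]
ft_force: [-12.8, 6.2, 16.5]
grip_width: 0.119
```

```bash
python3 st.py; python3 -c "
from plan import *
fix()"
```

```text
t 13.62 st mm [-63.   -29.18] z 203.83 yaw 0.0617 F st [-12.37   6.99  16.52] M [ 1.196  1.59  -0.058] tz [-0.0421  0.0052] g 0.119
0.13 -0.68 0.01 -0.042 -0.008 -0.001 -1
```

Request:
play_rows(targets="0.13 -0.68 -0.05 -0.042 -0.008 0 -1; 0 0 -0.02 0 0 0 -1")

```text
time: 13.88
position: [0.5087, -0.1361, 0.2041]
tool_rot: [-2.151, -2.288, 0.001]
ft_force: [-1.9, 2.6, 1.4]
grip_width: 0.111
```

```bash
python3 st.py; python3 -c "
from plan import *
fix()
for n,(x0,y0,ww,hh,f) in {'side':(280,150,110,110,5.4)}.items():
    d=snap(n,n+'8'); im=d['pixels'][y0:y0+hh,x0:x0+ww]
    cv2.imwrite(f'pics/{n}8_c.png',cv2.convertScaleAbs(cv2.resize(im,None,fx=f,fy=f,interpolation=2),alpha=1.6))
"
```

```text
t 13.88 st mm [-70.68 -27.91] z 204.11 yaw 0.0615 F st [-1.72  2.69  1.38] M [0.716 0.084 0.087] tz [-0.0012  0.0003] g 0.111
0.01 -0.02 0.00 -0.001 -0.000 -0.001 -1
```

View pics/side8_c.png

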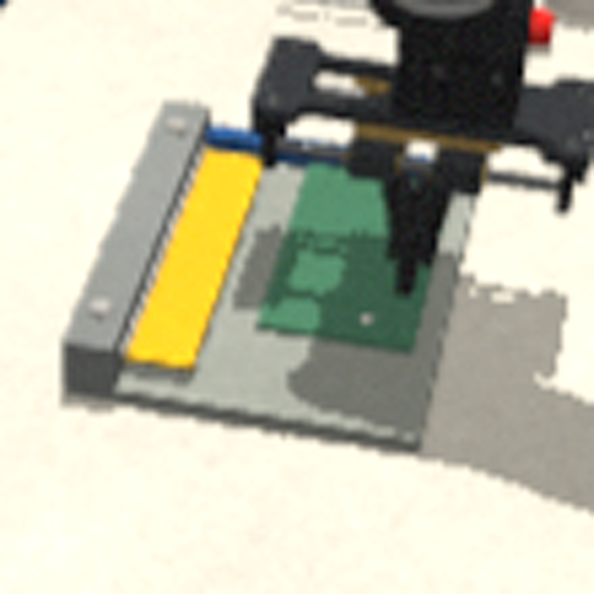

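The strip lies flat at (340,265) in the crop and is clear of the flap. It did not slide: the tool pitched under too much downward load. I'll retry with less downward force and a counter-pitch.

Request:
play_rows(targets="-0.03 0.25 -0.02 -0.004 0 0 -1; -0.03 0.25 -0.01 -0.006 0 0 -1; -0.03 0.25 -0.01 -0.006 0 0 -1")

```text
time: 14.3
position: [0.5109, -0.1365, 0.204]
tool_rot: [-2.146, -2.279, 0.01]
ft_force: [-12.9, 3.9, 14.3]
grip_width: 0.115
```

```bash
python3 st.py; python3 -c "
from plan import *
fix()"
```

```text
t 14.3 st mm [-68.56 -28.45] z 204.0 yaw 0.0603 F st [-12.58   4.65  14.27] M [0.911 2.32  0.09 ] tz [-0.0125  0.0028] g 0.115
0.06 -0.20 0.00 -0.012 -0.004 -0.002 -1
```

Request:
play_rows(targets="0.06 -0.2 -0.03 -0.012 -0.004 -0.002 -1; -0.03 0.25 -0.1 -0.004 0 0 -1; -0.03 0.25 -0.1 -0.004 0 0 -1")

```text
time: 14.68
position: [0.5126, -0.1362, 0.2042]
tool_rot: [-2.151, -2.288, -0.004]
ft_force: [-1.2, 2.8, -2.2]
grip_width: 0.113
```

```bash
python3 st.py; python3 -c "
from plan import *
fix()"
```

```text
t 14.68 st mm [-66.78 -28.25] z 204.22 yaw 0.0619 F st [-0.99  2.89 -2.19] M [0.758 0.422 0.093] tz [0.0009 0.0024] g 0.113
0.04 0.02 0.00 0.001 -0.002 -0.000 -1
```

Request:
play_rows(targets="-0.02 0.3 -0.06 0 -0.002 0 -1; -0.02 0.3 -0.06 -0.003 0 0 -1; -0.02 0.3 -0.06 -0.003 0 0 -1; -0.02 0.3 -0.06 -0.003 0 0 -1")

```text
time: 15.18
position: [0.5246, -0.1356, 0.2049]
tool_rot: [2.15, 2.288, 0.01]
ft_force: [-2.7, 2.8, -2.6]
grip_width: 0.112
```

```bash
python3 st.py; python3 -c "
from plan import *
fix()"
```

```text
t 15.18 st mm [-54.82 -28.39] z 204.88 yaw 0.062 F st [-2.49  2.95 -2.61] M [0.967 0.584 0.073] tz [0.0059 0.0036] g 0.112
0.05 0.10 0.00 0.006 -0.003 -0.000 -1
```

Request:
play_rows(targets="-0.02 0.3 0.02 0.006 -0.003 0 -1; -0.03 0.3 0.02 0 0 0 -1; -0.03 0.3 0.0 0 0 0 -1")

```text
time: 15.55
position: [0.534, -0.1347, 0.2043]
tool_rot: [-2.149, -2.288, -0.001]
ft_force: [-1.7, 4.0, -1.9]
grip_width: 0.112
```

```bash
python3 st.py; python3 -c "
from plan import *
fix()"
```

```text
t 15.55 st mm [-45.39 -28.13] z 204.29 yaw 0.0625 F st [-1.42  4.1  -1.91] M [1.017 0.543 0.074] tz [-0.0013  0.0018] g 0.112
0.03 -0.02 0.00 -0.001 -0.002 0.000 -1
```

```bash
python3 -c "
from plan import *
for n,(x0,y0,ww,hh,f) in {'side':(280,150,110,110,5.4)}.items():
    d=snap(n,n+'9'); im=d['pixels'][y0:y0+hh,x0:x0+ww]
    cv2.imwrite(f'pics/{n}9_c.png',cv2.convertScaleAbs(cv2.resize(im,None,fx=f,fy=f,interpolation=2),alpha=1.6))
"
```

```text
(no output)
```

View pics/side9_c.png

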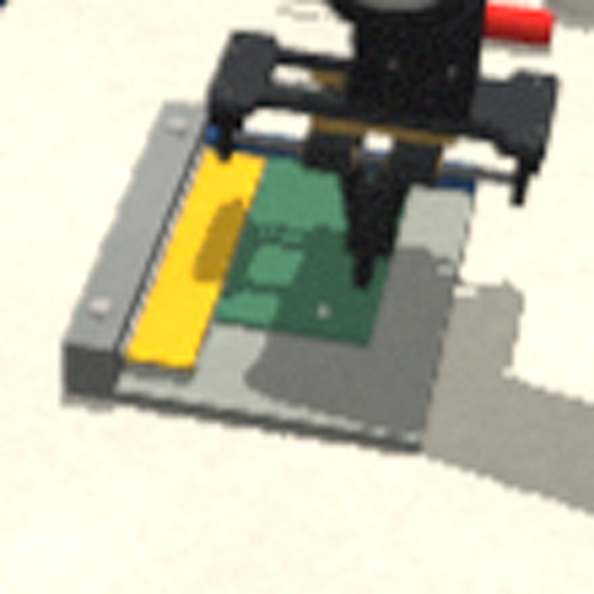

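The strip's back edge at (215,322)–(265,165) has reached the flap's front edge. The strip is level and the flap is at rest. I'll go on sliding.

Request:
play_rows(targets="-0.02 0.3 0.01 -0.001 -0.002 0 -1; -0.03 0.3 0.0 0 0 0 -1; -0.03 0.3 0.0 0 0 0 -1")

```text
time: 15.98
position: [0.5428, -0.1341, 0.2041]
tool_rot: [-2.149, -2.288, 0.002]
ft_force: [-3.7, 4.6, 0.3]
grip_width: 0.114
```

```bash
python3 st.py; python3 -c "
from plan import *
fix()"
```

```text
t 15.97 st mm [-36.49 -28.05] z 204.07 yaw 0.0627 F st [-3.42  4.87  0.26] M [0.961 0.783 0.106] tz [-0.0031  0.0014] g 0.114
0.03 -0.05 0.00 -0.003 -0.002 0.000 -1
```

Sliding lightly (about 3 N on the bed) along the fence. Next batch.

Request:
play_rows(targets="-0.02 0.3 -0.02 -0.003 -0.002 0 -1; -0.03 0.3 -0.02 -0.001 0 0 -1; -0.03 0.3 -0.02 -0.001 0 0 -1; -0.03 0.3 -0.02 -0.001 0 0 -1")

```text
time: 16.48
position: [0.5547, -0.1334, 0.2043]
tool_rot: [-2.15, -2.29, -0.003]
ft_force: [-2.2, 4.5, -2.6]
grip_width: 0.11
```

```bash
python3 st.py; python3 -c "
from plan import *
fix()
for n,(x0,y0,ww,hh,f) in {'side':(280,150,110,110,5.4)}.items():
    d=snap(n,n+'10'); im=d['pixels'][y0:y0+hh,x0:x0+ww]
    cv2.imwrite(f'pics/{n}10_c.png',cv2.convertScaleAbs(cv2.resize(im,None,fx=f,fy=f,interpolation=2),alpha=1.6))
"
```

```text
t 16.48 st mm [-24.6  -28.08] z 204.32 yaw 0.0628 F st [-1.88  4.62 -2.63] M [1.048 0.642 0.094] tz [0.0007 0.0017] g 0.11
0.03 0.01 0.00 0.001 -0.002 0.001 -1
```

View pics/side10_c.png

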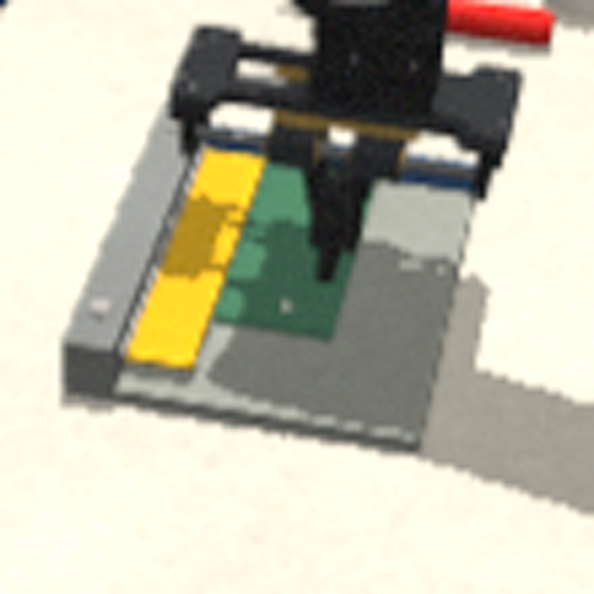

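The strip's back edge is now under the flap: the green area meets the yellow edge at (230,240), and the flap is unchanged. About 17 mm remain.

Request:
play_rows(targets="-0.02 0.3 0.0 0.001 -0.002 0 -1; -0.03 0.3 0.01 0 0 0 -1; -0.03 0.3 0.0 -0.001 0 0 -1; -0.03 0.3 -0.01 -0.001 0 0 -1")

```text
time: 17.02
position: [0.5665, -0.1325, 0.2041]
tool_rot: [-2.149, -2.289, -0.0]
ft_force: [-2.2, 4.0, -2.3]
grip_width: 0.112
```

```bash
python3 st.py; python3 -c "
from plan import *
fix()"
```

```text
t 17.02 st mm [-12.78 -27.99] z 204.15 yaw 0.063 F st [-1.89  4.17 -2.26] M [1.012 0.705 0.045] tz [-0.0014  0.0016] g 0.112
0.03 -0.02 0.00 -0.001 -0.002 0.001 -1
```

Request:
play_rows(targets="-0.02 0.15 0.01 -0.001 -0.002 0 -1; -0.03 0.15 0.0 0 0 0 -1; -0.03 0.15 0.0 0 0 0 -1")

```text
time: 17.4
position: [0.5705, -0.1322, 0.2041]
tool_rot: [-2.148, -2.288, 0.003]
ft_force: [-3.5, 4.1, -1.6]
grip_width: 0.112
```

```bash
python3 st.py; python3 -c "
from plan import *
fix()"
```

```text
t 17.4 st mm [ -8.78 -27.92] z 204.05 yaw 0.063 F st [-3.25  4.36 -1.6 ] M [1.024 0.691 0.038] tz [-0.0035  0.0008] g 0.112
0.02 -0.06 0.00 -0.003 -0.001 0.001 -1
```

Request:
play_rows(targets="-0.02 0.1 -0.01 -0.003 -0.001 0 -1; -0.03 0.15 -0.01 -0.001 0 0 -1; -0.03 0.15 -0.01 -0.001 0 0 -1")

```text
time: 17.77
position: [0.574, -0.1321, 0.2041]
tool_rot: [-2.149, -2.289, -0.0]
ft_force: [-6.5, 4.2, 1.1]
grip_width: 0.112
```

```bash
python3 st.py; python3 -c "
from plan import *
fix()"
```

```text
t 17.77 st mm [ -5.28 -28.  ] z 204.12 yaw 0.063 F st [-6.23  4.58  1.12] M [1.08  1.292 0.066] tz [-0.001   0.0013] g 0.112
0.02 -0.02 0.00 -0.001 -0.001 0.001 -1
```

Request:
play_rows(targets="-0.02 0.15 -0.03 -0.001 0 0 -1; -0.02 0.15 -0.03 -0.001 0 0 -1")

```text
time: 18.02
position: [0.575, -0.1321, 0.2042]
tool_rot: [-2.147, -2.286, 0.005]
ft_force: [-7.4, 3.7, 1.4]
grip_width: 0.111
```

```bash
python3 st.py; python3 -c "
from plan import *
fix()"
```

```text
t 18.02 st mm [ -4.28 -28.1 ] z 204.15 yaw 0.0627 F st [-7.18  4.18  1.45] M [0.976 1.29  0.075] tz [-0.0068  0.0017] g 0.111
0.04 -0.11 0.00 -0.007 -0.002 0.000 -1
```

Request:
play_rows(targets="0.04 -0.05 -0.01 -0.007 -0.002 0 -1; 0 0.25 -0.12 -0.004 0 0 -1")

```text
time: 18.27
position: [0.5746, -0.1319, 0.2042]
tool_rot: [-2.149, -2.287, 0.004]
ft_force: [-10.6, 4.1, -1.6]
grip_width: 0.11
```

```bash
python3 st.py; python3 -c "
from plan import *
fix()
for n,(x0,y0,ww,hh,f) in {'side':(280,150,110,110,5.4),'top':(290,170,110,90,7)}.items():
    d=snap(n,n+'11'); im=d['pixels'][y0:y0+hh,x0:x0+ww]
    cv2.imwrite(f'pics/{n}11_c.png',cv2.convertScaleAbs(cv2.resize(im,None,fx=f,fy=f,interpolation=2),alpha=1.6))
"
```

```text
t 18.27 st mm [ -4.68 -27.81] z 204.24 yaw 0.0621 F st [-10.36   4.8   -1.61] M [0.844 2.181 0.094] tz [-0.0038  0.0003] g 0.11
0.01 -0.06 0.00 -0.004 -0.001 -0.000 -1
```

View pics/side11_c.png

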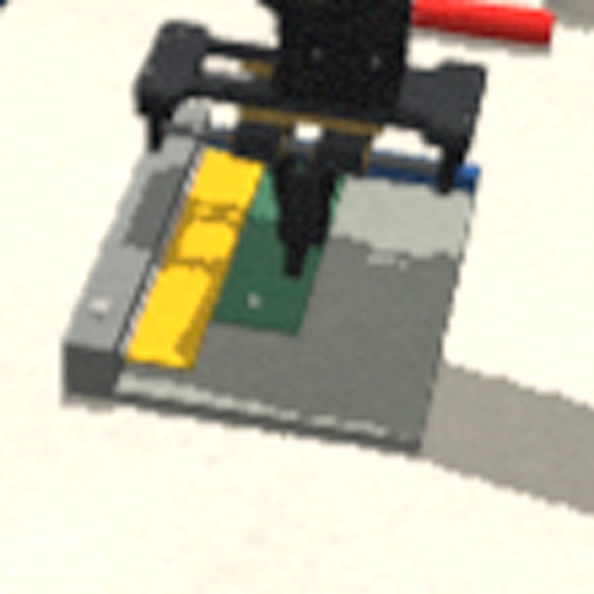

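View pics/top11_c.png

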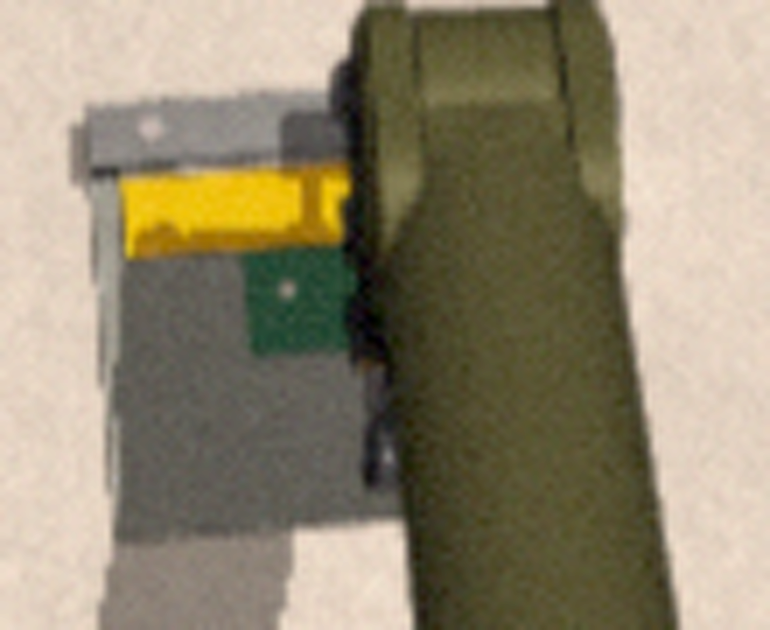

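```bash
python3 - <<'E'
from fit import *
import plan
for tag,f,off,S,pts in (('top11',7,(290,170),(.5783,-.1047,.0591),[(255,356)]),('side11',5.4,(280,150),(.5761,-.1011,.064),[(298,333)])):
    d=load(tag);C=cr(*off,f);plan.S=np.array(S)
    for u in pts: print(tag,(plan.wst(w(d,*C(*u),.016))*1000).round(1),'expect -20,52')
E
```

```text
top11 [-18.8  49.5] expect -20,52
side11 [-18.5  53.4] expect -20,52
```

Request:
play_rows(targets="-0.05 0.0 0.05 -0.004 -0.001 0 -1; -0.05 0.08 0.08 0 0 0 -1; -0.04 0.05 0.08 0 0 0 -1")

```text
time: 18.75
position: [0.5748, -0.1319, 0.2041]
tool_rot: [-2.148, -2.287, 0.005]
ft_force: [-6.6, 5.0, 3.5]
grip_width: 0.114
```

```bash
python3 st.py; python3 -c "
from plan import *
fix()"
```

```text
t 18.75 st mm [ -4.46 -27.85] z 204.1 yaw 0.0624 F st [-6.22  5.42  3.53] M [1.151 1.195 0.094] tz [-0.0054  0.0003] g 0.114
0.01 -0.09 0.00 -0.005 -0.001 0.000 -1
```

Request:
play_rows(targets="0 -0.06 0.08 -0.005 -0.001 0 -1; -0.05 0.05 0.12 0 0 0 -1")

```text
time: 19.0
position: [0.5743, -0.1317, 0.2041]
tool_rot: [-2.15, -2.289, 0.004]
ft_force: [-9.8, 5.7, 9.0]
grip_width: 0.116
```

```bash
python3 st.py; python3 -c "
from plan import *
fix()"
```

```text
t 19.0 st mm [ -4.9  -27.69] z 204.08 yaw 0.0624 F st [-9.4   6.26  9.01] M [1.37  1.84  0.044] tz [-0.0027 -0.0006] g 0.116
-0.01 -0.05 0.00 -0.003 0.000 0.000 -1
```

```bash
python3 st.py; for i in 1 2 3; do python3 -c "
from h import *
[snap(n,n+'12') for n in('side','top')]"; python3 st.py; done; python3 -c "
from h import *
d=load('side12');im=d['pixels'][150:260,280:390];cv2.imwrite('pics/side12_c.png',cv2.convertScaleAbs(cv2.resize(im,None,fx=5.4,fy=5.4,interpolation=2),alpha=1.6))"
```

```text
t 19.0 st mm [ -4.9  -27.69] z 204.08 yaw 0.0624 F st [-9.4   6.26  9.01] M [1.37  1.84  0.044] tz [-0.0027 -0.0006] g 0.116
t 19.1 st mm [ -4.91 -27.67] z 204.06 yaw 0.0624 F st [-7.15  5.23  7.73] M [1.345 1.593 0.054] tz [-0.0029 -0.0006] g 0.111
t 19.2 st mm [ -4.92 -27.67] z 204.06 yaw 0.0624 F st [-7.38  5.34  7.33] M [1.24  1.67  0.074] tz [-0.0028 -0.0006] g 0.11
t 19.3 st mm [ -4.9  -27.61] z 204.09 yaw 0.0625 F st [-7.13  5.02  7.43] M [1.253 1.629 0.051] tz [-0.0028 -0.0006] g 0.106
```

View pics/side12_c.png

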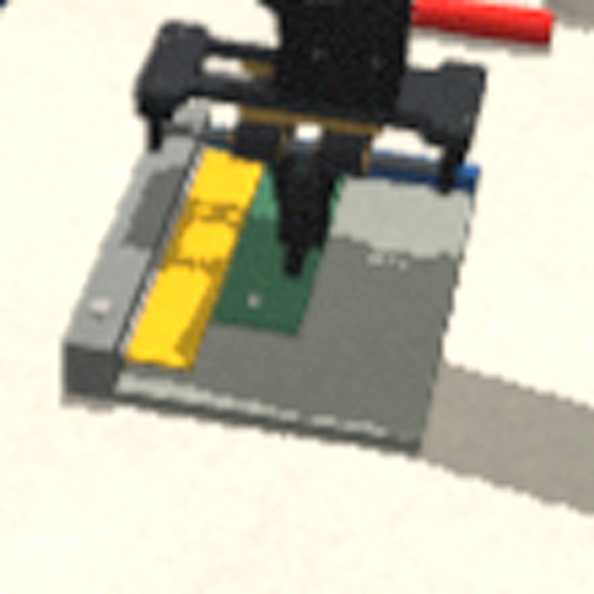

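View pics/side12.png

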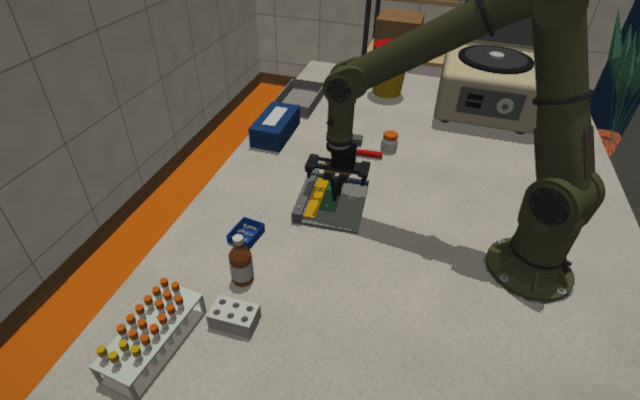

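The strip is under the flap at (240,300) with its back edge on the stop, and the flap is level. The bystanders visible in the side view are where they were. The forces have settled, with about 7.4 N at the wrist. Adding the strip's weight of about 2.7 N makes about 10 N on the bed. Handing in.

```bash
python3 -c "
from bench import ctrl
print(ctrl.close_job())"
```

```text
the job is handed in; nothing more can be done
None
```

The strip is laid on the bed with its right end flush to the fence, tucked under the flap and seated on the back stop. The fingers still hold it pressed down. I handed the job in at about 19 s of the allowed 48 s.

**Last checks**
- **Fence:** the strip pushes on it with about 5 N, and the tool's turn (0.062 rad) matches the station's measured yaw.
- **Back stop:** the strip did not move on when pushed to 10 N, and the final push is about 7 N.
- **Press:** the wrist reads a steady 7.4 N. With the strip's weight of about 2.7 N, that is about 10 N on the bed.
- **Flap and bench:** the flap looks level in the images, though its angle was not measured directly. The things I could see on the bench have not moved.

**What went wrong or disagreed**
- **Jammed slide:** the first slide towards the stop did not move the strip. The tool pitched by 0.04 rad and pressed with up to about 19 N. I levelled it and slid again with a lighter load, and the strip rose about 0.7 mm off the bed for a moment, before it reached the flap.
- **Final position:** the camera readings of the strip's front left corner differ from the expected place by about 1.5 mm along the fence. Across it they differ by -2.5 mm (top camera) and +1.4 mm (side camera). This is roughly the calibration error, so I relied on the contact forces for the seating.

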